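# Tip a cover disc out of its pocket and blank off a socket hole

## Robot

A 6-joint arm with a two-finger parallel gripper is mounted at the origin on the work surface. World frame = base frame: x ahead of the robot, y to its left, z up, the work surface at z = 0. Lengths are in m, angles in degrees, forces in N, time in s.
With the tool pointing down it reaches from about 0.3 to 0.75 m from the base axis. Payload 8.5 kg.
Tool frame: the origin (TCP) lies midway between the tips of the shut fingers; the grasp point (between the pads) lies 19 mm behind it; z points along the fingers, y is the line along which they close (so a half turn about z gives the same grasp; the last joint's range is limited). The gripper opens to 85 mm and grips with 20 to 120 N. Pads are 22 mm wide; open, the fingers measure 114 mm over their backs; the gripper's body (76 mm by 85 mm) begins 54 mm behind the grasp point. The pads swing forward as they close: fully open they stand 13 mm farther back than shut.
Start: joints at [-86.477, 21.807, 74.336, -0, 83.858, -12.336], TCP at [0.15, -0.529, 0.231] pointing down, gripper open.
Joint ranges: [-178.18, 178.18], [-50.72, 133.34], [12.68, 142.11], [-81.47, 261.47], [9.98, 163.14], [-165.26, 165.26]. Speed limits (degrees/s): [136.94, 136.94, 180, 180, 180, 180].

## Interface

Orientations are given as a 3x3 rotation matrix whose columns are the frame's x, y, z axes.
In Python, from rig import env, viewer, recognise, pinpoint gives the robot as it stands.
- The arm moves only by the tool move_arm, never from a script. Its argument "plan" is text: rows parted by semicolons, each of 7 numbers parted by spaces: the shift along the tool's x, y, z in m, then the turn, a rotation vector about the tool's x, y, z in rad, then the finger opening in m, from 0 to 0.0854. A call has 1 to 12 rows; each row shifts and turns the commanded pose from where the row before left it, along the tool's axes as they then stand; what a row does not reach is not made up. A row lasts 1/8 s, in which the tool goes at most 62.5 mm and 10.7 degrees, less where a joint would pass 70% of its speed; a pose out of reach is approached as far as the arm can. A call is refused whole if a number of a shift passes 0.0625 or a number of a turn 0.188, either way. A call with a gripper value outside its range is refused whole. The fingers move at their own pace and stop on an object; "grip_force" is the grip in N (left out, the last holds). Time passes only in rows, so rows that do not move let the fingers close. It gives the time, the measured TCP pose, the force, the opening and the grip force at its end, in the units of the state.
- env.observe(): the state, without advancing time (a new reading comes with each control period).
- viewer.get_image(name): name is "side" or "top"; returns (picture, depth): 480x640x3 uint8, red, green, blue; 480x640 float32, m along the optical axis (not along the pixel's ray), 0 where there is no reading.
- viewer.calibration(name): a dict with "fx", "fy", "cx", "cy" (pixels), "R" (3x3) and "t" (3): a world point X has camera coordinates R X + t. Camera axes: x right, y down, z forward; pixel columns grow to the right and rows downward; lengths in m; the calibration is good to about 2 mm. A picture is of the moment at which its call begins. calibration takes no time and is no camera call.
- env.close_job(): hands the job in; it is judged then, once.
Trained networks look in the newest picture that a camera, given by its name, has taken for a name from the list of things; names that differ only in an ending like _2 or _b are one class to them, and where a whole thing is asked for, a point or a joint stands for the part that bears it (a point fixed in the world has none). Each returns a list of dicts, best first, with "conf" (0 to 1); they miss things now and then, are a little off and sometimes report something else, mostly with a low value. They report only what shows in the picture. A call takes as long as a camera call. They do not tell look-alikes from the thing itself.
- recognise(camera, name): "extent" ([centre column, centre row, width, height] in pixels, round what is visible of it).
- pinpoint(camera, name): "pixel" ([column, row] in pixels: a listed point, or the origin of a listed thing).
The state is a dict: "time_s": time; "q": joint angles; "qvel": joint speeds; "joint_efforts": joint torques, N m; "position": TCP position; "tool_rot": TCP orientation; "ft_force": force on the tool from outside, world axes, zero at the start; "wrist_torque": the same for the moment, N m; "grip_width": finger opening in m; "gripper_force": force on a finger pad.
Only numpy, scipy, OpenCV 4.12 (cv2) and the standard library are available. Lean on these libraries where they do the work, as an engineer would, in place of code of your own. Each camera call takes 0.05 s, during which the arm holds its last target. There are 200 camera calls.

## Task

The amplifier chassis has an open round socket hole in its top that needs blanking off. Take the plain aluminium cover disc (not the ring washer) from the wooden parts tray: press its overhanging side down into the thumb dip so that it tips and leans with its other edge raised, pinch it by that raised edge, and lay it flat over the hole so that the hole is completely covered; set it down, do not drop it, and let go. Leave the washer and the other things on the counter where they are and do not bump the glass tubes on the chassis.

Things in the scene. Friction and masses are not known exactly. Their poses are not given: they have to be found in the camera images.
- disc: Plain aluminium cover disc, 58 mm across, 6 mm thick, 30 to 60 g. Origin: centre of its underside. Lies flat in either pocket, top level with the rim, centre 2 to 3.5 mm behind the shelf edge, overhanging the dip. Pressed down 10 to 15 mm there (10 to 25 mm past the edge) it tips over the edge and stays leaning 50 to 70 degrees from level, raised edge about 20 mm above the rim, over the shelf.
- washer: Flat aluminium ring washer, 58 mm outside, 26 mm hole, 6 mm thick, lying in the other pocket; not wanted. Origin: centre of its underside.
- tray: Dark wooden tray, fixed, 94 mm (its x, -44 to +50) by 158 mm (y), rim 35 mm high; origin on the counter, z up. Two like pockets at y = -38 and +38 mm, each 62 mm wide, a 14 mm wall between, x from -32.5 to +40 mm: a shelf on the -x side, a deep thumb dip on the +x side.
- edge_right (a point): Middle of the straight shelf edge of the pocket at tray x = 0, y = -38 mm, at shelf level (29 mm up, 6 mm below the rim); axes as the tray. The flat shelf runs from here 32.5 mm to -x. To +x is the open thumb dip: floor 24 mm lower from 0 to 20 mm, then a scooped wall sloping up to the rim at +40 mm.
- edge_left (a point): The same point of the other pocket, at tray x = 0, y = +38 mm; same shape.
- chassis: Grey amplifier chassis, fixed, 200 mm (its x) by 300 mm (its y), top 62 mm above the counter. Origin on the counter under its centre, z up. Top is clear within 50 mm of the hole's centre and all the way from the hole to the front (-x) edge; a transformer (70 mm high, around x = 60, y = 108 mm) stands rear left, a can capacitor (55 mm high, x = 70, y = -60 mm) rear right.
- hole (a point): Centre of the open round socket hole, 35 mm in diameter, in the chassis top, at the level of the top face (62 mm above the counter), at chassis x = -45, y = 0 mm. Axes as the chassis.
- tubes: The two glass rectifier tubes, 39 mm thick, 116 mm above the chassis top, fixed upright on the chassis at chassis x = 62 and 4 mm, y = -112 mm. Origin at the chassis centre on its top face, axes as the chassis.
- shield: Loose chrome tube shield, an open cylinder 32 mm across and 54 mm high, standing on the counter; a bystander.
- socket: Loose tan ceramic tube socket, 38 mm across, with a 56 mm steel flange, 18 mm high; a bystander.
- puller: Loose tube puller with walnut handle and steel claw, about 180 mm long along its y, 28 mm high; a bystander.
Mind the look-alikes: they are no part of the job. Leave any orange or purple look-alike of the disc alone.

How it is judged:
By the outcome, as a careful person would: the job done as asked, in the order asked, and still so for the second after the job is handed in, with the robot touching nothing.
It also fails if it takes over 54 s, if anything falls off the work surface, if the arm or the gripper's body presses on something with over 40 N, if the wrist force passes 120 N, or if a joint passes its speed limit or range.

## Working session

There is one attempt and no reset: what is moved stays moved. The work goes in short steps, Python scripts to look and compute and a tool call to move; the robot and the scene stay as the last step left them, time stands still between calls to the robot, and variables do not carry over. Pictures are saved under pics/ and viewed, at most 10 in all, crops included, and the job is handed in when it is done.

Besides the shell and the picture viewer there is one more tool, called after "Call:" by a JSON object that holds its "method" and its "body". move_arm: Moves the arm, as the interface text tells. Its arguments: {"type":"object","properties":{"plan":{"type":"string"},"grip_force":{"type":"number"}},"required":["plan"]}

```bash
mkdir -p pics
cat > h.py <<'E'
import numpy as np, cv2
from rig import env, viewer, recognise, pinpoint
def ray(cam,px):
    c=viewer.calibration(cam);R=np.array(c["R"]);t=np.array(c["t"])
    d=R.T@np.array([(px[0]-c["cx"])/c["fx"],(px[1]-c["cy"])/c["fy"],1.]);return -R.T@t,d
def atz(cam,px,z):
    o,d=ray(cam,px);return o+d*(z-o[2])/d[2]
def save(cam,name):
    p,d=viewer.get_image(cam);cv2.imwrite(f"pics/{name}.png",p[:,:,::-1]);np.save(f"{name}.npy",d);np.save(f"{name}_p.npy",p);return p,d
def cloud(cam,d):
    c=viewer.calibration(cam);R=np.array(c["R"]);t=np.array(c["t"])
    v,u=np.indices(d.shape);X=np.stack([(u-c["cx"])/c["fx"]*d,(v-c["cy"])/c["fy"]*d,d],-1)
    return (X-t)@R
E
python3 - <<'E'
from h import *
np.set_printoptions(precision=4,suppress=True)
for cam in("top","side"):
    save(cam,cam+"0")
    for n,z in(("disc",.029),("washer",.029),("tray",0),("edge_right",.029),("edge_left",.029),("chassis",0),("hole",.062),("shield",0)):
        for r in pinpoint(cam,n)[:3]: print(cam,n,np.array(r["pixel"]),round(r["conf"],2),atz(cam,r["pixel"],z))
print(env.observe())
E
```

```text
top disc [446.4 291.8] 0.82 [ 0.4794 -0.2635  0.029 ]
top disc [423.2 230.2] 0.82 [ 0.5926 -0.2269  0.029 ]
top disc [500.1 300. ] 0.79 [ 0.4617 -0.3602  0.029 ]
top washer [406.3 290.3] 0.65 [ 0.4843 -0.1908  0.029 ]
top tray [425.  290.1] 0.72 [ 0.4828 -0.2313  0.    ]
top edge_left [407.3 293.8] 0.88 [ 0.4779 -0.1924  0.029 ]
top chassis [179.6 279.7] 0.93 [0.5158 0.2261 0.    ]
top chassis [291.4 134.4] 0.69 [0.7883 0.0119 0.    ]
top hole [165.7 308.6] 0.87 [0.4663 0.2311 0.062 ]
top hole [448. 291.] 0.55 [ 0.4818 -0.2573  0.062 ]
top shield [177.7 144.6] 0.88 [0.7737 0.2299 0.    ]
side disc [416.5 203.4] 0.86 [ 0.385  -0.2297  0.029 ]
side disc [366.8 190. ] 0.77 [ 0.481  -0.2708  0.029 ]
side disc [307.5 212.9] 0.76 [ 0.5943 -0.1763  0.029 ]
side washer [369.4 211.1] 0.68 [ 0.4777 -0.1936  0.029 ]
side tray [363.9 214.8] 0.85 [ 0.4853 -0.2234  0.    ]
side edge_right [364.6 191.4] 0.6 [ 0.4855 -0.2649  0.029 ]
side edge_left [366.1 212.1] 0.72 [ 0.4841 -0.1895  0.029 ]
side chassis [344.2 416.9] 0.92 [0.5174 0.2302 0.    ]
side hole [385.3 391. ] 0.7 [0.4732 0.2338 0.062 ]
side shield [142.6 409.1] 0.95 [0.7688 0.2384 0.    ]
side shield [362.4 213.4] 0.72 [ 0.4882 -0.2282  0.    ]
side shield [366.9 192.1] 0.3 [ 0.4775 -0.3108  0.    ]
{'time_s': 0.9, 'q': array([-86.4781,  21.8072,  74.3372,   0.0002,  83.8613, -12.337 ]), 'qvel': array([ 0.0507, -0.0659,  0.0237, -0.058 , -0.0201,  0.0489]), 'joint_efforts': array([ -0.0018, -44.833 , -23.1462,  -0.0004,   0.0005,  -0.    ]), 'position': array([ 0.1503, -0.529 ,  0.2313]), 'tool_rot': array([[ 0.9619,  0.2733, -0.    ],
       [ 0.2733, -0.9619,  0.0001],
       [ 0.    , -0.0001, -1.    ]]), 'ft_force': array([0.3462, 0.1064, 0.1392]), 'wrist_torque': array([-0.0776, -0.0121, -0.0143]), 'gripper_force': 0.0, 'grip_width': 0.08530955498610279}
```

View pics/top0.png

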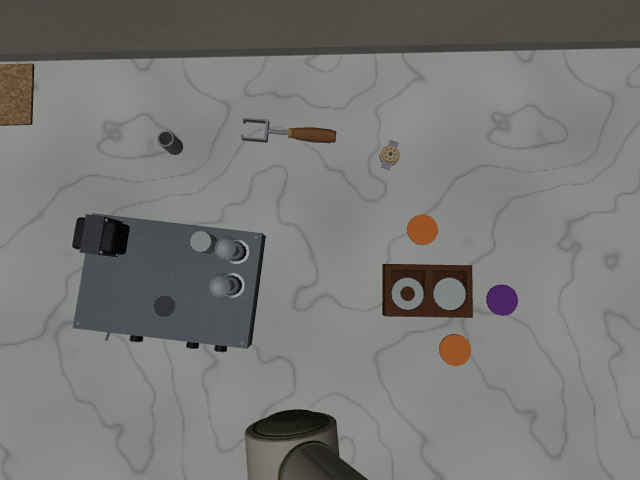

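Run:
```python
import cv2
p=cv2.imread("pics/top0.png");s=cv2.imread("pics/side0.png")
a=cv2.resize(p[245:335,375:475],(600,540),interpolation=cv2.INTER_CUBIC)
cv2.imwrite("pics/crop0.png",a)
```

```text
(no output)
```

View pics/crop0.png

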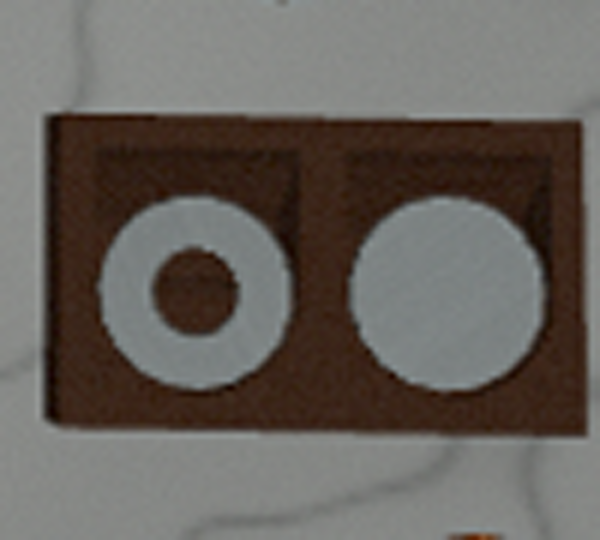

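View pics/side0.png

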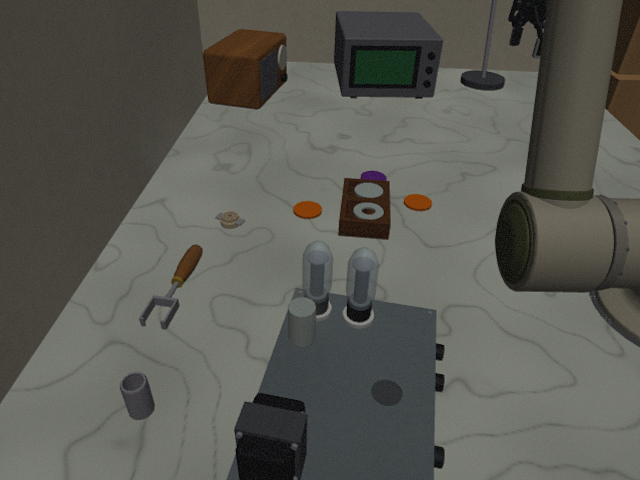

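Candidates in the top picture: plain aluminium disc (450,294) in the right pocket, ring washer (407,294), orange discs (423,230) and (455,350), and a purple disc (502,300). I choose the plain aluminium one at (450,294), and the crop confirms it: no hole, in the tray, with its dip on the far side (image up). The hole is at (165,306) in top and (387,392) in side. Next I measure precisely.

Run:
```python
from h import *
np.set_printoptions(precision=4,suppress=True)
def big(m,near):
    n,l,s,c=cv2.connectedComponentsWithStats(m.astype(np.uint8))
    k=[i for i in range(1,n) if s[i,4]>40]; i=min(k,key=lambda i:np.hypot(*(c[i]-near))); return l==i,c[i],s[i,4]
for cam,dn,wn,hn in(("top",(450,294),(407,294),(165,306)),("side",(369,190),(369,211),(387,392))):
    p=np.load(cam+"0_p.npy").astype(int);d=np.load(cam+"0.npy");C=cloud(cam,d)
    hsv=cv2.cvtColor(p.astype(np.uint8),cv2.COLOR_RGB2HSV).astype(int)
    win=np.zeros(d.shape,bool); r=24;win[dn[1]-r:dn[1]+r,dn[0]-r:dn[0]+r]=1
    red=(p[...,0]-p[...,2])
    al=(red<5)&(p.sum(-1)>250)
    # restrict to inside tray: z by depth
    m,c,a=big(al&(C[...,2]>.02)&win,dn)
    print(cam,"disc px",c,a,"at z.035",atz(cam,c,.035),"cloud med",np.median(C[m],0))
    # brown tray
    br=(red>18)&(hsv[...,0]<15)&(p.sum(-1)<260)
    bm=np.zeros(d.shape,bool);x0,y0=(425,291) if cam=="top" else (366,207);bm[y0-40:y0+40,x0-60:x0+60]=1
    rim=br&bm&(C[...,2]>.030)
    P=C[rim][:,:2];rect=cv2.minAreaRect((P*1000).astype(np.float32));print("rim rect mm",rect,np.median(C[rim][:,2]),rim.sum())
    # chassis
    top=(abs(C[...,2]-.062)<.006)&(abs(C[...,0]-.51)<.2)&(abs(C[...,1]-.228)<.25)
    P=C[top];print("chassis",cv2.minAreaRect((P[:,:2]*1000).astype(np.float32)),np.median(P[:,2]))
    g=p.sum(-1);hx,hy=hn;w=g[hy-16:hy+16,hx-20:hx+20]
    loc=np.median(w);print("gray",loc,w.min())
    hw=np.zeros(d.shape,bool);hw[hy-18:hy+18,hx-24:hx+24]=1
    m,c,a=big(hw&(g<(loc+np.percentile(w,10))/2+0),hn)
    print("hole px",c,a,atz(cam,c,.062))
```

```text
top disc px [448.8846 293.5149] 806 at z.035 [ 0.4764 -0.2661  0.035 ] cloud med [ 0.4765 -0.2659  0.0357]
rim rect mm ((485.9263610839844, -171.96954345703125), (273.6476745605469, 93.61591339111328), 87.32228088378906) 0.035396996801943005 2269
chassis ((515.5499267578125, 227.59556579589844), (301.1612548828125, 200.47906494140625), 81.65589904785156) 0.061986094471925324
gray 241.0 122
hole px [163.9773 305.8722] 352 [0.4711 0.234  0.062 ]
side disc px [368.506  189.8916] 332 at z.035 [ 0.4783 -0.2615  0.035 ] cloud med [ 0.478  -0.2634  0.0337]
rim rect mm ((502.1700744628906, 138.99224853515625), (898.5827026367188, 92.42815399169922), 87.34586334228516) 0.03362868239138968 832
chassis ((515.1414794921875, 220.70156860351562), (286.9440612792969, 200.40626525878906), 81.72505187988281) 0.06155909191861211
gray 174.0 114
hole px [386.5128 392.365 ] 548 [0.4719 0.2356 0.062 ]
```

Call:
{"method": "move_arm", "body": {"plan": "0.0507 -0.0199 0 0 0 0 0;0.0507 -0.0199 0 0 0 0 0;0.0507 -0.0199 0 0 0 0 0;0.0507 -0.0199 0 0 0 0 0;0.0507 -0.0199 0 0 0 0 0;0.0507 -0.0199 0 0 0 0 0;0.0507 -0.0199 0 0 0 0 0;0.0507 -0.0199 0 0 0 0 0;0 0 0 0 0 -0.178 0;0 0 0 0 0 -0.178 0;0 0 0 0 0 -0.178 0;0 0 0 0 0 -0.178 0", "grip_force": 40}}

```text
time_s: 2.4
position: [0.497, -0.265, 0.2313]
tool_rot: [[0.545, 0.839, -0.0], [0.839, -0.545, 0.0], [0.0, -0.0, -1.0]]
ft_force: [-0.2, -0.3, 0.7]
grip_width: 0.0002
gripper_force: 0.0
```

Call:
{"method": "move_arm", "body": {"plan": "0 0 0.025 0 0 -0.178 0;0 0 0.025 0 0 -0.178 0;0 0 0.025 0 0 -0.178 0;0 0 0.025 0 0 0 0;0 0 0 0 0 0 0;0 0 0 0 0 0 0"}}

```text
time_s: 3.15
position: [0.4974, -0.2654, 0.1324]
tool_rot: [[0.048, 0.999, 0.001], [0.999, -0.048, -0.001], [-0.001, 0.001, -1.0]]
ft_force: [0.3, -0.7, -0.2]
grip_width: -0.0003
gripper_force: 0.0
```

Run:
```python
from h import *
np.set_printoptions(precision=4,suppress=True)
s=env.observe();print(s["q"],s["position"],s["tool_rot"])
p,d=save("side","side1")
cv2.imwrite("pics/c1.png",cv2.resize(p[60:260,270:470,::-1],(600,600),interpolation=cv2.INTER_CUBIC))
# slice: extents of the gripper along tray x by height
C=cloud("side",d);m=(C[...,2]>.09)&(abs(C[...,0]-.5)<.1)&(abs(C[...,1]+.265)<.06)
P=C[m]
for z in np.arange(s["position"][2]-.005,.26,.01):
    k=P[abs(P[:,2]-z)<.005]
    if len(k): print(round(z,3),len(k),k.min(0),k.max(0))
```

```text
[-40.1181  28.238   81.1118   0.0004  70.5579 -37.3561] [ 0.4974 -0.2654  0.1324] [[ 0.0482  0.9988  0.0012]
 [ 0.9988 -0.0482 -0.001 ]
 [-0.001   0.0013 -1.    ]]
0.127 2 [ 0.4989 -0.2581  0.1318] [ 0.5008 -0.2571  0.1323]
0.137 44 [ 0.4866 -0.2613  0.133 ] [ 0.5109 -0.2521  0.1418]
0.147 74 [ 0.4854 -0.2619  0.1424] [ 0.5115 -0.2522  0.1523]
0.157 78 [ 0.4857 -0.2619  0.1526] [ 0.5122 -0.2521  0.1623]
0.167 77 [ 0.4835 -0.2771  0.1624] [ 0.5148 -0.2513  0.1722]
0.177 142 [ 0.4667 -0.2734  0.1725] [ 0.5319 -0.2489  0.1823]
0.187 233 [ 0.4587 -0.2781  0.1824] [ 0.5397 -0.2496  0.1923]
0.197 205 [ 0.4491 -0.2789  0.1924] [ 0.5474 -0.2456  0.2024]
0.207 240 [ 0.4415 -0.278   0.2026] [ 0.5551 -0.2439  0.2123]
0.217 338 [ 0.4386 -0.2672  0.2124] [ 0.5593 -0.2451  0.2223]
0.227 363 [ 0.4384 -0.2796  0.2224] [ 0.5591 -0.2429  0.2322]
0.237 303 [ 0.454  -0.2696  0.2324] [ 0.5439 -0.2433  0.2423]
0.247 250 [ 0.4584 -0.2742  0.2424] [ 0.5392 -0.2503  0.2524]
0.257 103 [ 0.4618 -0.2606  0.2525] [ 0.5348 -0.2268  0.2623]
```

View pics/c1.png

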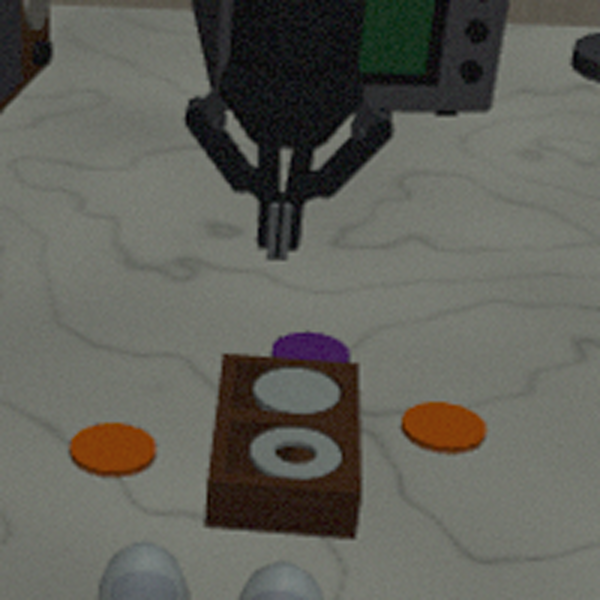

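Call:
{"method": "move_arm", "body": {"plan": "0 0.002 0.024 0 0 0 0;0 0 0.024 0 0 0 0;0 0 0.024 0 0 0 0;0 0 0.018 0 0 0 0;0 0 0.004 0 0 0 0;0 0 0.003 0 0 0 0;0 0 0.003 0 0 0 0;0 0 0.003 0 0 0 0;0 0 0 0 0 0 0"}}

```text
time_s: 4.32
position: [0.4989, -0.2651, 0.0283]
tool_rot: [[0.048, 0.999, -0.0], [0.999, -0.048, 0.0], [0.0, -0.0, -1.0]]
ft_force: [-0.0, 0.7, 0.2]
grip_width: 0.0002
gripper_force: 0.0
```

Call:
{"method": "move_arm", "body": {"plan": "0 0 0.002 0 0 0 0;0 0 0.002 0 0 0 0;0 0 0.002 0 0 0 0;0 0 0 0 0 0 0"}}

```text
time_s: 4.82
position: [0.4989, -0.2651, 0.0221]
tool_rot: [[0.048, 0.999, -0.0], [0.999, -0.048, 0.0], [0.0, -0.0, -1.0]]
ft_force: [0.1, -0.4, -0.5]
grip_width: 0.0002
gripper_force: 0.0
```

Run:
```python
from h import *
p,d=save("side","side2")
cv2.imwrite("pics/c2.png",cv2.resize(p[150:250,320:440,::-1],(720,600),interpolation=cv2.INTER_CUBIC))
```

```text
(no output)
```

View pics/c2.png

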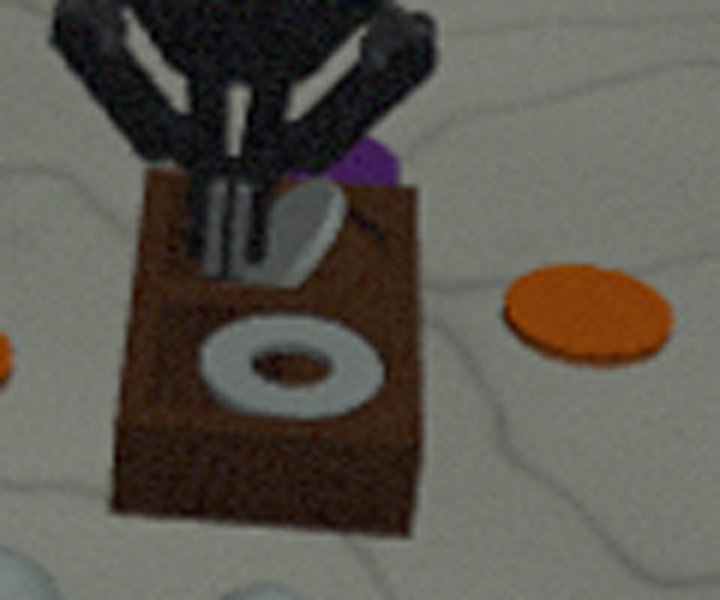

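The disc has tipped: its raised edge is at crop (330,185), over the shelf. I retract and measure the lean.

Call:
{"method": "move_arm", "body": {"plan": "0 0 -0.006 0 0 0 0;0 0 -0.03 0 0 0 0.02;0 0 -0.04 0 0 0 0.03;0 -0.03 -0.04 -0.1 0 0 0.03;0 -0.03 -0.02 -0.1 0 0 0.03;0 0 0 0 0 0 0.03"}}

```text
time_s: 5.62
position: [0.4353, -0.2621, 0.157]
tool_rot: [[0.05, 0.978, 0.2], [0.999, -0.049, -0.011], [-0.001, 0.201, -0.98]]
ft_force: [-0.3, -1.3, 0.0]
grip_width: 0.0299
gripper_force: 0.0
```

```bash
cat > lean.py <<'E'
from h import *
import sys
np.set_printoptions(precision=4,suppress=True)
s=env.observe();print(s["q"],s["position"],s["tool_rot"],s["grip_width"])
yaw=np.radians(-2.7);X=np.array([np.cos(yaw),np.sin(yaw),0]);Y=np.array([-X[1],X[0],0]);o=np.array([.480,-.2642,0])
for cam in("side","top"):
    p,d=save(cam,cam+"3");C=cloud(cam,d);L=np.stack([(C-o)@X,(C-o)@Y,C[...,2]],-1)
    q=p.astype(int);al=(q[...,0]-q[...,2]<6)&(q.sum(-1)>200)
    m=al&(abs(L[...,1])<.031)&(L[...,0]>-.04)&(L[...,0]<.03)&(L[...,2]>.037)&(L[...,2]<.07)
    P=L[m];print(cam,len(P),P.min(0),P.max(0))
    for z in np.arange(.038,.066,.004):
        k=P[abs(P[:,2]-z)<.002]
        if len(k):print(round(z,3),len(k),"x",k[:,0].min(),np.median(k[:,0]),k[:,0].max(),"y",k[:,1].min(),k[:,1].max())
p=cv2.imread("pics/side3.png")
cv2.imwrite("pics/c3.png",cv2.resize(p[150:250,320:440],(720,600),interpolation=cv2.INTER_CUBIC))
E
python3 lean.py
```

```text
[-48.7288  17.9176  95.0884   9.5818  59.177  -50.211 ] [ 0.4353 -0.2621  0.157 ] [[ 0.0503  0.9785  0.2002]
 [ 0.9987 -0.049  -0.0115]
 [-0.0014  0.2006 -0.9797]] 0.029871135171402125
side 106 [-0.0175 -0.0244  0.037 ] [0.0017 0.0274 0.0525]
0.038 21 x -0.008748669434844005 -0.002177451320670018 0.0017288730195075962 y -0.023288965107209698 0.027360556793143708
0.042 31 x -0.01047909566710338 -0.004551182392124589 -0.0007146252283799013 y -0.024425254814484803 0.025211036335453983
0.046 27 x -0.013989320609095671 -0.008249167937633544 -0.005771988545810948 y -0.01980454322132284 0.02202249396757267
0.05 24 x -0.01754776400227621 -0.01247538279627472 -0.00960896063743268 y -0.013888627652430558 0.020519050251964054
0.054 3 x -0.013327312333987843 -0.013153184964967585 -0.013115494578046063 y -0.004453977607509121 0.010816542446719755
top 270 [-0.018  -0.0282  0.037 ] [0.0023 0.027  0.0555]
0.038 52 x -0.006470171154679877 -0.00105605823409917 0.0023056887958880492 y -0.02823423215652595 0.02700349543500169
0.042 47 x -0.011658150329344237 -0.004295822237430933 0.0007822116961631752 y -0.02778226871668663 0.024660697961218926
0.046 69 x -0.01603690853114487 -0.0074533363105457676 -0.0037088995069593524 y -0.026487470050806695 0.024235127668471166
0.05 62 x -0.017984816076246416 -0.01098354804147296 -0.007222866971882309 y -0.02159860701126144 0.019507856957572976
0.054 40 x -0.017902838165658633 -0.01429348726796038 -0.01097359151620163 y -0.013333696278905956 0.01324483967406376
```

View pics/c3.png

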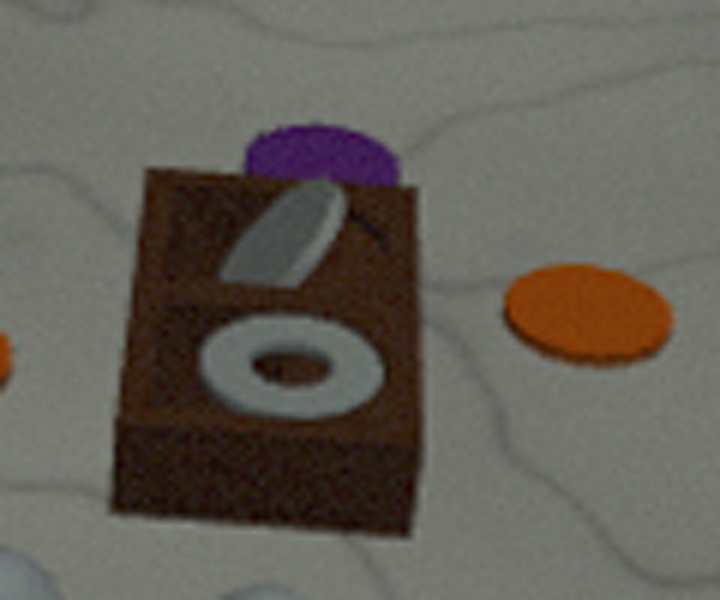

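Run:
```python
from h import *
np.set_printoptions(precision=4,suppress=True)
yaw=np.radians(-2.7);X=np.array([np.cos(yaw),np.sin(yaw),0]);Y=np.array([-X[1],X[0],0]);o=np.array([.480,-.2642,0])
for cam in("side","top"):
    p=np.load(cam+"3_p.npy").astype(int);C=cloud(cam,np.load(cam+"3.npy"));L=np.stack([(C-o)@X,(C-o)@Y,C[...,2]],-1)
    al=(p[...,0]-p[...,2]<8)&(p.sum(-1)>130)&(abs(L[...,1])<.028)&(L[...,0]>-.02)&(L[...,0]<.025)&(L[...,2]>.012)&(L[...,2]<.06)
    P=L[al];print(cam,len(P),np.percentile(p[al].sum(-1),[5,25,50,75,95]))
    # RANSAC plane
    r=np.random.default_rng(0);best=None
    for _ in range(2000):
        a=P[r.choice(len(P),3,False)];n=np.cross(a[1]-a[0],a[2]-a[0]);
        if np.linalg.norm(n)<1e-6: continue
        n/=np.linalg.norm(n);n*=np.sign(n[2]);
        if n[0]<.5: continue
        k=abs((P-a[0])@n)<.0012
        if best is None or k.sum()>best.sum():best=k
    Q=P[best];c=Q.mean(0);n=np.linalg.svd(Q-c)[2][2];n*=np.sign(n[2])
    print(best.sum(),c,n,"lean",np.degrees(np.arctan2(n[0],n[2])),"min/max",Q.min(0),Q.max(0))
    u=np.array([-n[2],0,n[0]]);print("max along up-slope from c",np.percentile((Q-c)@u,[0,1,99,100]),"ymid",(Q[:,1].min()+Q[:,1].max())/2)
```

```text
side 215 [214.  221.5 228.  240.  318.3]
178 [ 0.0018 -0.0012  0.0344] [ 0.7632 -0.0038  0.6462] lean 49.7446103160607 min/max [-0.0133 -0.0277  0.0131] [0.0203 0.0274 0.0525]
max along up-slope from c [-0.0281 -0.0273  0.0233  0.0235] ymid -0.00018728253051683574
top 569 [278.  285.  289.  295.  381.2]
436 [ 0.0025 -0.0014  0.0341] [0.7694 0.0081 0.6388] lean 50.299306651301386 min/max [-0.0158 -0.0278  0.0124] [0.0208 0.0264 0.0555]
max along up-slope from c [-0.0284 -0.0278  0.0267  0.0274] ymid -0.0006731525132591398
```

Call:
{"method": "move_arm", "body": {"plan": "0 0 0 -0.124 0 0 0.014;0 0 0 -0.124 0 0 0.014;0 0 0 -0.124 0 0 0.014;0 0 0 -0.125 0 0 0.014;0 -0.0229 0.0238 0 0 0 0.014;0 -0.0229 0.0238 0 0 0 0.014;0 0 0 0 0 0 0.014;0 0 0 0 0 0 0.014"}}

```text
time_s: 6.72
position: [0.4334, -0.2623, 0.0899]
tool_rot: [[0.047, 0.766, 0.642], [0.999, -0.036, -0.03], [-0.0, 0.642, -0.766]]
ft_force: [0.2, -0.6, 0.5]
grip_width: 0.0137
gripper_force: 0.0
```

Run:
```python
from h import *
np.set_printoptions(precision=4,suppress=True)
s=env.observe();R=s["tool_rot"];print(s["q"],s["position"],R,s["grip_width"])
print("shift to TCP target",R.T@(np.array([.4693,-.2642,.0451])-s["position"]))
print("tilt",np.degrees(np.arccos(-R[2,2])),"tool x yaw",np.degrees(np.arctan2(R[1,0],R[0,0])),R[2,0])
```

```text
[ -62.0302   22.9655  117.9952   67.5622   36.712  -115.0265] [ 0.4334 -0.2623  0.0899] [[ 0.0469  0.7655  0.6417]
 [ 0.9989 -0.0358 -0.0303]
 [-0.0002  0.6424 -0.7664]] 0.013692460442756694
shift to TCP target [-0.0002 -0.0013  0.0575]
tilt 39.971467826926 tool x yaw 87.31073862380104 -0.0001849112648685436
```

Call:
{"method": "move_arm", "body": {"plan": "0 -0.0013 0.025 0 0 0 0.014;0 0 0.015 0 0 0 0.014;0 0 0.007 0 0 0 0.014;0 0 0.005 0 0 0 0.014;0 0 0.0055 0 0 0 0.014;0 0 0 0 0 0 0.014"}}

```text
time_s: 7.48
position: [0.4686, -0.2637, 0.0444]
tool_rot: [[0.048, 0.766, 0.641], [0.999, -0.037, -0.031], [0.0, 0.642, -0.767]]
ft_force: [-0.0, 0.2, -0.3]
grip_width: 0.0139
gripper_force: 0.0
```

Run:
```python
from h import *
p,d=save("side","side4");t,_=save("top","top4")
a=cv2.resize(p[160:240,330:430,::-1],(500,400),interpolation=cv2.INTER_CUBIC)
b=cv2.resize(t[260:320,420:480,::-1],(300,300),interpolation=cv2.INTER_CUBIC)
o=np.zeros((400,800,3),np.uint8);o[:,:500]=a;o[:300,500:]=b;cv2.imwrite("pics/c4.png",o)
s=env.observe();print(s["q"],s["position"],s["ft_force"])
```

```text
[ -57.36592091   30.65312192  116.27086294   78.46223463   32.28577846
 -123.61198431] [ 0.46844537 -0.26374518  0.04456088] [ 0.02504553  1.07209809 -0.5508182 ]
```

View pics/c4.png

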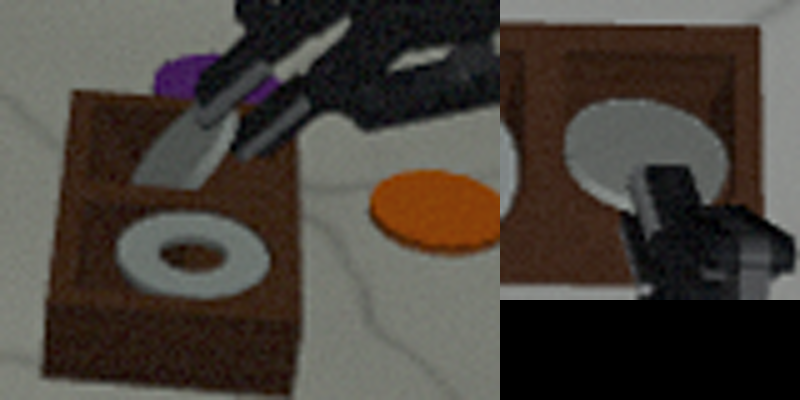

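The raised edge sits between the pads: upper finger at (205,110), lower finger at (240,145) in the crop. Closing now.

Call:
{"method": "move_arm", "body": {"plan": "0 0 0 0 0 0 0.01;0 0 0 0 0 0 0.006;0 0 0 0 0 0 0;0 0 0 0 0 0 0;0 0 0 0 0 0 0", "grip_force": 40}}

```text
time_s: 8.2
position: [0.4686, -0.2638, 0.0446]
tool_rot: [[0.048, 0.766, 0.642], [0.999, -0.037, -0.031], [-0.0, 0.642, -0.766]]
ft_force: [-1.1, 0.7, 3.8]
grip_width: 0.0046
gripper_force: 42.9
```

Call:
{"method": "move_arm", "body": {"plan": "0 0.0064 -0.0077 0 0 0 0;0 0.0128 -0.0153 0 0 0 0;0 0.0193 -0.023 0 0 0 0;0 0.0193 -0.023 0 0 0 0;0 0.0193 -0.023 0 0 0 0;0 0.0193 -0.023 0 0 0 0;0 0 0 0 0 0 0"}}

```text
time_s: 9.07
position: [0.4688, -0.2641, 0.1958]
tool_rot: [[0.048, 0.765, 0.642], [0.999, -0.035, -0.033], [-0.003, 0.643, -0.766]]
ft_force: [-0.3, -0.3, -1.0]
grip_width: 0.0043
gripper_force: 42.4
```

```bash
cat > kin.py <<'E'
import numpy as np
from scipy.optimize import least_squares
from scipy.spatial.transform import Rotation as Ro
def Rz(a):return Ro.from_euler("z",a,degrees=True).as_matrix()
def Ry(a):return Ro.from_euler("y",a,degrees=True).as_matrix()
# links: base Rz(q1), shoulder (a1,lat,h), Ry(q2) up L2, Ry(q3) (off a3, L3), Rz(q4), Ry(q5) along d, Rz(-q6..)
def fk(q,p):
    a1,lat,h,L2,a3,L3,d=p
    R=Rz(q[0]);x=R@[a1,lat,h];R=R@Ry(q[1]);x=x+R@[0,0,L2];R=R@Ry(q[2]);x=x+R@[a3,0,L3]
    R=R@Rz(q[3])@Ry(q[4]);x=x+R@[0,0,d];return x,R[:,2],R@Rz(q[5])
D=[([-86.4781,21.8072,74.3372,0.0002,83.8613,-12.337],[.1503,-.529,.2313],[0,0,-1]),
([-40.1181,28.238,81.1118,.0004,70.5579,-37.3561],[.4974,-.2654,.1324],[.0012,-.001,-1]),
([-48.7288,17.9176,95.0884,9.5818,59.177,-50.211],[.4353,-.2621,.157],[.2002,-.0115,-.9797]),
([-62.0302,22.9655,117.9952,67.5622,36.712,-115.0265],[.4334,-.2623,.0899],[.6417,-.0303,-.7664]),
([-57.3659,30.6531,116.2709,78.4622,32.2858,-123.612],[.4684,-.2637,.0446],[.642,-.031,-.766])]
def fit(D):
    f=lambda p:np.concatenate([np.r_[fk(q,p)[0]-x,.1*(fk(q,p)[1]-z)] for q,x,z in D])
    return least_squares(f,[0,.1,.3,.3,.0,.3,.2])
E
python3 - <<'E'
from h import *; from kin import *
np.set_printoptions(precision=4,suppress=True)
s=env.observe();D.append((s["q"],s["position"],s["tool_rot"][:,2]));print(s["q"],s["position"],s["grip_width"],s["gripper_force"])
r=fit(D);print(r.x,np.abs(r.fun).max())
for q,x,z in D: print(fk(q,r.x)[0]-x,fk(q,r.x)[1]-z)
print(fk(s["q"],r.x)[2],s["tool_rot"])
E
```

```text
[-57.3411  13.1234 105.8782  46.9717  45.6651 -84.0057] [ 0.4688 -0.2641  0.1958] 0.004312686564106194 42.41634249687195
[0.0001 0.1175 0.1302 0.5368 0.103  0.3508 0.2574] 7.417469653716592e-05
[ 0. -0.  0.] [-0.      0.0001  0.    ]
[-0. -0. -0.] [ 0. -0.  0.]
[ 0.  0. -0.] [0. 0. 0.]
[-0.  0.  0.] [-0.  0.  0.]
[ 0. -0. -0.] [-0.0007  0.0001 -0.0007]
[-0. -0. -0.] [-0. -0. -0.]
[[-0.7649  0.0479  0.6423]
 [ 0.0347  0.9988 -0.0332]
 [-0.6432 -0.0031 -0.7657]] [[ 0.0479  0.7649  0.6423]
 [ 0.9988 -0.0347 -0.0332]
 [-0.0031  0.6432 -0.7657]]
```

```bash
cat >> kin.py <<'E'
P=np.array([0.0001,.1175,.1302,.5368,.103,.3508,.2574])
P=fit(D).x
lo=np.array([-178.18,-50.72,12.68,-81.47,9.98,-165.26]);hi=np.array([178.18,133.34,142.11,261.47,163.14,165.26])
def tool(q):
    x,_,R=fk(q,P);return x,np.stack([R[:,1],-R[:,0],R[:,2]],1)
def ik(x,R,q0):
    f=lambda q:(lambda t:np.r_[(t[0]-x)*10,(t[1]-R).ravel()])(tool(q))
    q0=np.clip(q0,lo+.5,hi-.5)
    r=least_squares(f,q0,bounds=(lo,hi),x_scale=30.);return r.x,np.linalg.norm(r.fun)
def place(phi,psi,hole,lift=0,D=.0495):
    a=np.array([np.cos(np.radians(psi)),np.sin(np.radians(psi)),0]);k=np.array([0,0,1.])
    z=np.cos(np.radians(phi))*a-np.sin(np.radians(phi))*k;y=np.sin(np.radians(phi))*a+np.cos(np.radians(phi))*k
    return hole+.029*a-D*z+.003*y+lift*k, np.stack([np.cross(y,z),y,z],1)
E
python3 - <<'E'
from kin import *
np.set_printoptions(precision=1,suppress=True)
H=np.array([.471,.234,.062])
for psi in(-20,-8,5,15,30):
  for phi in(20,28,36,45):
    x,R=place(phi,psi,H,.01);best=None
    for q0 in([15,20,115,0,30,0],[10,20,115,-60,40,60],[0,20,120,60,40,-60],[20,0,130,10,20,0],[0,20,115,110,40,-120]):
        q,e=ik(x,R,np.array(q0,float))
        if best is None or e<best[1]-1e-6:best=(q,e)
    print(psi,phi,best[0],round(best[1],4))
E
```

```text
-20 20 [ 38.8  34.8 106.8 -81.5  55.4 128.1] 0.4248
-20 28 [ 35.7  31.2 108.8 -81.5  47.6 123.7] 0.2768
-20 36 [ 32.5  28.4 110.5 -81.5  40.3 120.2] 0.1191
-20 45 [ 28.9  25.6 110.1 -73.3  33.8 109.1] 0.0
-8 20 [  26.1   46.5  134.4  205.6   75.9 -165.3] 0.3871
-8 28 [ 30.7  26.4 112.1 -81.5  34.5 111.6] 0.4239
-8 36 [ 27.6  24.6 113.3 -81.5  28.3 108.2] 0.2408
-8 45 [ 24.5  23.3 114.3 -81.5  22.5 105.5] 0.0288
5 20 [  17.4   44.1  138.   187.4   74.  -165.3] 0.3418
5 28 [  10.9   29.5  132.5  172.9   41.1 -165.3] 0.304
5 36 [  11.5   23.8  126.9  171.    22.6 -165.3] 0.2336
5 45 [ 18.6  20.9 116.7 -81.5  10.   91.6] 0.0848
15 20 [   5.7   34.5  136.4  161.9   55.3 -165.3] 0.316
15 28 [   6.6   28.6  132.7  160.    40.5 -165.3] 0.2005
15 36 [   9.3   24.2  128.   161.2   25.3 -165.3] 0.0995
15 45 [  12.    21.3  122.3  163.    10.  -165.3] 0.0325
30 20 [  -4.8   33.8  135.5  136.3   55.6 -165.3] 0.2354
30 28 [  -1.8   30.1  133.7  138.8   47.  -165.3] 0.0809
30 36 [   1.6   25.2  129.4  135.4   33.3 -158.2] 0.0
30 45 [   4.3   20.6  122.1  104.4   18.5 -124. ] 0.0
```

Run:
```python
from kin import *
np.set_printoptions(precision=1,suppress=True)
H=np.array([.471,.234,.062])
for psi in(35,40,45,52):
  for phi in(22,26,30,34):
    x,R=place(phi,psi,H,.01);best=None
    for q0 in([15,20,115,0,30,0],[0,28,132,138,47,-150],[0,20,120,60,40,-60],[0,20,115,110,40,-120]):
        q,e=ik(x,R,np.array(q0,float))
        if best is None or e<best[1]-1e-6:best=(q,e)
    print(psi,phi,best[0],round(best[1],4))
```

```text
35 22 [  -7.4   33.6  134.6  128.9   55.6 -165.3] 0.166
35 26 [  -5.8   31.8  134.   130.4   51.8 -165.3] 0.0872
35 30 [  -3.9   30.   133.1  132.2   47.4 -165.3] 0.0104
35 34 [  -2.4   26.8  130.4  127.8   39.6 -158.4] 0.0
40 22 [ -10.3   34.5  133.7  121.4   57.7 -165.3] 0.1337
40 26 [  -8.7   32.7  133.3  123.    54.1 -165.3] 0.0553
40 30 [  -7.    30.3  132.2  123.1   49.1 -163.1] 0.0
40 34 [  -5.3   27.   129.4  117.7   41.7 -154.6] 0.0
45 22 [ -12.9   35.4  132.5  114.4   59.8 -165.3] 0.0984
45 26 [ -11.3   33.6  132.3  116.1   56.4 -165.3] 0.0217
45 30 [  -9.6   30.4  130.5  113.8   50.5 -159.8] 0.0
45 34 [  -7.8   27.2  127.9  108.4   44.1 -151.2] 0.0
52 22 [ -15.6   36.7  130.4  105.6   62.8 -165.3] 0.0439
52 26 [ -14.2   34.1  129.7  105.4   58.5 -162.6] 0.0
52 30 [ -12.4   30.7  127.6  101.7   52.9 -155.3] 0.0
52 34 [ -10.5   27.7  125.3   96.8   47.8 -147.1] 0.0
```

```bash
cat > path.py <<'E'
from kin import *
from h import env
from scipy.spatial.transform import Slerp
def rot(phi,psi): return place(phi,psi,np.zeros(3))[1]
def run(W,g="0"):
    s=env.observe();x=s["position"].copy();R=s["tool_rot"].copy();q=s["q"].copy()
    for xt,Rt,n in W:
        S=Slerp([0,1],Ro.from_matrix(np.stack([R,Rt])));x0=x.copy();out=[];ok=""
        for i in range(1,n+1):
            dx=np.round(R.T@(x0+(np.array(xt)-x0)*i/n-x),4);dr=np.round((Ro.from_matrix(R).inv()*S(i/n)).as_rotvec(),3)
            x=x+R@dx;R=R@Ro.from_rotvec(dr).as_matrix()
            qn,e=ik(x,R,q);v=np.abs(qn-q).max()*8;q=qn
            ok+=f"{e:.3f}/{v:.0f} ";out.append(" ".join(f"{k:g}" for k in (*dx,*dr))+" "+g)
        print(";".join(out));print("  err/speed",ok,"q",np.round(q,1),"z",R[:,2].round(2),"x",x.round(3))
E
python3 - <<'E'
from path import *
H=np.array([.471,.234,.062])
x3,R3=place(33,42,H,.06);x4,R4=place(33,42,H,.012)
run([((.43,-.2,.28),rot(50,-2.7),4),((.38,.12,.28),rot(40,42),8),(x3,R3,6),(x4,R4,4)])
E
```

```text
0.0155 0.0056 -0.0229 0 0.001 0 0;0.0155 0.0055 -0.0228 0 0 0.001 0;0.0155 0.0056 -0.0229 0 0.001 0 0;0.0155 0.0055 -0.0228 0.001 0.001 0 0
  err/speed 0.000/28 0.000/28 0.000/28 0.000/27  q [-57.   -0.8 105.7  39.   56.  -71.3] z [ 0.64 -0.03 -0.77] x [ 0.43 -0.2   0.28]
0.0397 -0.0062 -0.0052 -0.021 0.069 -0.069 0;0.0402 -0.0034 -0.0026 -0.021 0.069 -0.069 0;0.0405 -0.0005 0.0002 -0.02 0.069 -0.069 0;0.0403 0.0022 0.003 -0.021 0.069 -0.069 0;0.0398 0.0049 0.0058 -0.021 0.069 -0.069 0;0.0388 0.0074 0.0087 -0.021 0.069 -0.069 0;0.0376 0.0099 0.0115 -0.02 0.069 -0.069 0;0.0358 0.0121 0.0143 -0.021 0.069 -0.069 0
  err/speed 0.000/42 0.000/36 0.000/30 0.000/26 0.000/25 0.000/32 0.000/40 0.000/47  q [-33.1 -10.2 119.5  53.8  66.5 -96.1] z [ 0.57  0.51 -0.64] x [0.38 0.12 0.28]
0.004 -0.0022 0.0307 -0.02 0 -0 0;0.004 -0.0027 0.0307 -0.021 0 -0 0;0.0039 -0.0034 0.0307 -0.02 0 -0 0;0.004 -0.0041 0.0305 -0.021 0 -0 0;0.004 -0.0046 0.0305 -0.02 0 -0 0;0.004 -0.0053 0.0304 -0.02 0 -0 0
  err/speed 0.000/59 0.000/52 0.000/62 0.000/76 0.000/83 0.000/83  q [  -6.8   18.9  126.1  102.5   40.3 -138.1] z [ 0.62  0.56 -0.54] x [0.463 0.227 0.151]
0 -0.0101 0.0065 -0 0 -0 0;0 -0.01 0.0066 -0 0 -0 0;0 -0.0101 0.0065 -0 0 -0 0;0 -0.0101 0.0065 -0 0 -0 0
  err/speed 0.000/35 0.000/34 0.000/33 0.000/32  q [  -6.8   27.4  129.4  115.    44.1 -154.9] z [ 0.62  0.56 -0.54] x [0.463 0.227 0.103]
```

Call:
{"method": "move_arm", "body": {"plan": "0.0155 0.0056 -0.0229 0 0 0 0;0.0155 0.0056 -0.0229 0 0 0 0;0.0155 0.0056 -0.0229 0 0 0 0;0.0155 0.0056 -0.0229 0 0 0 0;0.0397 -0.0062 -0.0052 -0.021 0.069 -0.069 0;0.0402 -0.0034 -0.0026 -0.021 0.069 -0.069 0;0.0405 -0.0005 0.0002 -0.021 0.069 -0.069 0;0.0403 0.0022 0.003 -0.021 0.069 -0.069 0;0.0398 0.0049 0.0058 -0.021 0.069 -0.069 0;0.0388 0.0074 0.0087 -0.021 0.069 -0.069 0;0.0376 0.01 0.0115 -0.021 0.069 -0.069 0;0.0358 0.0121 0.0143 -0.021 0.069 -0.069 0"}}

```text
time_s: 10.58
position: [0.38, 0.1215, 0.2781]
tool_rot: [[-0.67, 0.477, 0.569], [0.743, 0.429, 0.514], [0.001, 0.767, -0.642]]
ft_force: [0.9, -0.3, -0.3]
grip_width: 0.0046
gripper_force: 42.4
```

Call:
{"method": "move_arm", "body": {"plan": "0.004 -0.0022 0.0307 -0.02 0 0 0;0.004 -0.0027 0.0307 -0.021 0 0 0;0.004 -0.0034 0.0307 -0.02 0 0 0;0.004 -0.0041 0.0305 -0.021 0 0 0;0.004 -0.0046 0.0305 -0.02 0 0 0;0.004 -0.0053 0.0304 -0.02 0 0 0;0 0 0 0 0 0 0;0 0 0 0 0 0 0"}}

```text
time_s: 11.58
position: [0.463, 0.2269, 0.1506]
tool_rot: [[-0.668, 0.406, 0.624], [0.744, 0.364, 0.56], [0.001, 0.838, -0.545]]
ft_force: [0.8, -0.0, -0.7]
grip_width: 0.0044
gripper_force: 42.4
```

```bash
cat > held.py <<'E'
from h import *
import sys
np.set_printoptions(precision=4,suppress=True)
s=env.observe();R=s["tool_rot"];x=s["position"];print(s["q"],x,R[:,2],s["grip_width"],s["gripper_force"])
tag=sys.argv[1]
for cam in("side","top"):
    p,d=save(cam,cam+tag);C=cloud(cam,d);L=(C-x)@R   # tool frame
    q=p.astype(int);v=(abs(L[...,0])<.035)&(abs(L[...,1])<.012)&(L[...,2]>.002)&(L[...,2]<.06)&(C[...,2]>.066)
    P=L[v];print(cam,len(P),"tool-frame min",np.percentile(P,1,0),"max",np.percentile(P,99,0))
    if len(P)>30:
        A=np.c_[P[:,0],P[:,2],np.ones(len(P))];k=np.abs(P[:,1]-np.median(P[:,1]))<.004;print(" y=ax+bz+c",np.linalg.lstsq(A[k],P[k,1],rcond=None)[0],"deg b",)
p=cv2.imread(f"pics/side{tag}.png");t=cv2.imread(f"pics/top{tag}.png")
o=np.zeros((480,800,3),np.uint8);o[:,:480]=cv2.resize(p[300:460,310:470],(480,480),interpolation=cv2.INTER_CUBIC);o[:320,480:]=cv2.resize(t[260:340,120:200],(320,320),interpolation=cv2.INTER_CUBIC);cv2.imwrite(f"pics/c{tag}.png",o)
E
python3 held.py 5
```

```text
[  -6.7429   19.0251  126.1853  102.8336   40.2365 -138.38  ] [0.463  0.2269 0.1506] [ 0.6235  0.5605 -0.5451] 0.004405200155989213 42.41010546684265
side 2004 tool-frame min [-0.0284 -0.0012  0.0025] max [0.0265 0.0052 0.0471]
 y=ax+bz+c [-0.0032  0.0111  0.0028] deg b
top 666 tool-frame min [-0.0307 -0.0008  0.0025] max [0.0248 0.0056 0.0452]
 y=ax+bz+c [0.0008 0.0107 0.0032] deg b
```

View pics/c5.png

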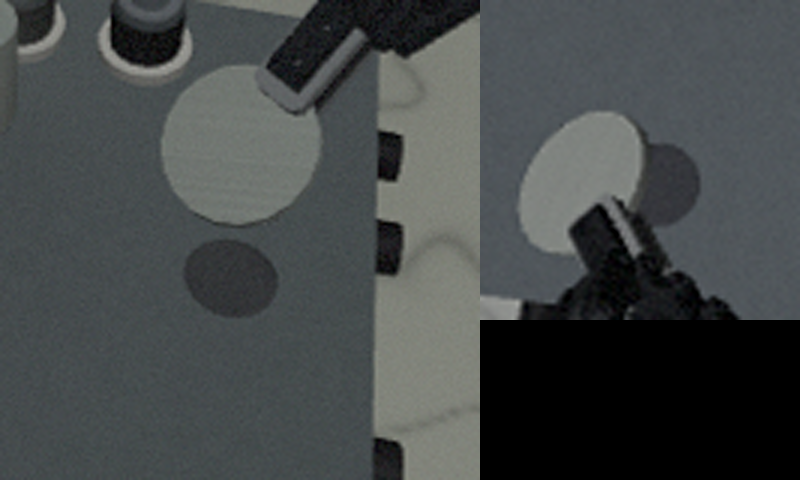

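Run:
```python
from path import *
H=np.array([.471,.234,.062]);W=[]
for l,n in((.004,4),(-.002,4)):
    x,R=place(33,42,H,l,D=.048);W.append((x+.0015*R[:,0],R,n))
run(W)
```

```text
0.0005 -0.0118 0.0079 0 0.001 -0 0;0.0005 -0.0118 0.008 0.001 0 -0 0;0.0005 -0.0118 0.0079 -0 0.001 -0 0;0.0004 -0.0118 0.0079 0 0 -0 0
  err/speed 0.000/41 0.000/39 0.000/38 0.000/36  q [  -6.4   29.1  129.9  117.4   44.9 -157.7] z [ 0.62  0.56 -0.54] x [0.463 0.229 0.095]
0 -0.0013 0.0008 0 0 -0 0;0 -0.0012 0.0009 0 0 -0 0;0 -0.0013 0.0008 0 0 -0 0;0 -0.0012 0.0008 0 0 -0 0
  err/speed 0.000/4 0.000/4 0.000/4 0.000/3  q [  -6.4   30.3  130.2  118.6   45.6 -159.5] z [ 0.62  0.56 -0.54] x [0.463 0.229 0.089]
```

Call:
{"method": "move_arm", "body": {"plan": "0.0005 -0.0118 0.0079 0 0 0 0;0.0005 -0.0118 0.008 0 0 0 0;0.0005 -0.0118 0.0079 0 0 0 0;0.0004 -0.0118 0.0079 0 0 0 0;0 0 0 0 0 0 0;0 -0.0013 0.0008 0 0 0 0;0 0 0 0 0 0 0"}}

```text
time_s: 12.55
position: [0.4632, 0.229, 0.0932]
tool_rot: [[-0.668, 0.403, 0.625], [0.744, 0.363, 0.561], [-0.001, 0.84, -0.543]]
ft_force: [0.4, -0.3, -0.5]
grip_width: 0.0047
gripper_force: 42.4
```

Call:
{"method": "move_arm", "body": {"plan": "0 -0.0013 0.0008 0 0 0 0;0 0 0 0 0 0 0"}}

```text
time_s: 12.8
position: [0.463, 0.2291, 0.0912]
tool_rot: [[-0.668, 0.404, 0.625], [0.744, 0.363, 0.561], [-0.0, 0.839, -0.544]]
ft_force: [-0.2, 0.7, -0.3]
grip_width: 0.0045
gripper_force: 42.4
```

Call:
{"method": "move_arm", "body": {"plan": "0 -0.0008 0.0005 0 0 0 0;0 0 0 0 0 0 0"}}

```text
time_s: 13.05
position: [0.463, 0.2291, 0.0901]
tool_rot: [[-0.668, 0.405, 0.625], [0.744, 0.363, 0.561], [-0.0, 0.839, -0.544]]
ft_force: [-0.3, -0.9, -0.8]
grip_width: 0.0048
gripper_force: 42.5
```

Call:
{"method": "move_arm", "body": {"plan": "0 -0.0008 0.0005 0 0 0 0;0 0 0 0 0 0 0"}}

```text
time_s: 13.3
position: [0.463, 0.2291, 0.0893]
tool_rot: [[-0.668, 0.404, 0.625], [0.744, 0.363, 0.561], [-0.0, 0.84, -0.543]]
ft_force: [-1.2, -0.5, 2.3]
grip_width: 0.0046
gripper_force: 42.7
```

Call:
{"method": "move_arm", "body": {"plan": "0 -0.0008 0.0005 0 0 0 0;0 0 0 0 0 0 0"}}

```text
time_s: 13.55
position: [0.4631, 0.2292, 0.0885]
tool_rot: [[-0.668, 0.404, 0.625], [0.744, 0.363, 0.561], [-0.0, 0.84, -0.543]]
ft_force: [-1.5, -1.2, 4.7]
grip_width: 0.0046
gripper_force: 43.1
```

Run:
```python
from h import *
np.set_printoptions(precision=4,suppress=True)
s=env.observe();R=s["tool_rot"];x=s["position"];print(x,s["ft_force"])
for cam in("side","top"):
    p,d=save(cam,cam+"6");C=cloud(cam,d);L=(C-x)@R
    v=(abs(L[...,0])<.035)&(abs(L[...,1]-.003)<.0025)&(L[...,2]>.002)&(L[...,2]<.06)
    P=L[v];W=C[v];k=P[:,2]>np.percentile(P[:,2],98.5);print(cam,len(P),"z_tool max",np.percentile(P[:,2],[98,99,100]),"x mid",(np.percentile(P[:,0],.5)+np.percentile(P[:,0],99.5))/2,"lowest",np.percentile(W[:,2],[0,1,3]),W[k].mean(0))
```

```text
[0.4631 0.2292 0.0885] [-1.5184 -1.2172  4.7109]
side 2079 z_tool max [0.0576 0.0583 0.0599] x mid 0.0004595168321338619 lowest [0.0591 0.0603 0.0607] [0.5017 0.2637 0.0607]
top 748 z_tool max [0.0579 0.0587 0.0599] x mid -2.563773116679921e-05 lowest [0.0592 0.06   0.0604] [0.5013 0.2645 0.0605]
```

```bash
cat > lower.py <<'E'
from path import *
g=.02;sw=.0015;F=np.array([.4906,.2539,.062]);psi=42.
a=np.array([np.cos(np.radians(psi)),np.sin(np.radians(psi)),0]);k=np.array([0,0,1.])
def pose(b,phi,e):
    R=rot(phi,psi);b=np.radians(b);N=F+.058*(-np.cos(b)*a+np.sin(b)*k);T=N+e*R[:,2]
    low=min(T[2]-.007*R[2,1],(T-.004*R[:,2]-.013*R[:,1])[2])-.062
    # body/knuckle lowest: 90 mm behind TCP, 60 mm out
    x=T+g/2*R[:,1]+sw*R[:,2];kn=(x-.09*R[:,2]-.06*R[:,1])[2]-.062
    print("finger low",round(low*1e3,1),"knuckle",round(kn*1e3,1),"N",round((N[2]-.062)*1e3,1));return x,R
E
python3 - <<'E'
from lower import *
s=env.observe();R=s["tool_rot"]
x0=s["position"]+R[:,1]*.0075
env_obs=env.observe
env.observe=lambda:{**s,"position":x0}
W=[(*pose(33,33.3,.012),1),(*pose(28,36,.011),2),(*pose(20,45,.008),3),(*pose(12,54,.005),3),(*pose(7.5,60,.0035),2)]
run(W,"0.02")
E
```

```text
finger low 16.3 knuckle 31.8 N 31.6
finger low 12.6 knuckle 32.3 N 27.2
finger low 7.8 knuckle 41.4 N 19.8
finger low 3.6 knuckle 50.2 N 12.1
finger low 1.0 knuckle 56.2 N 7.6
-0 0.0004 0.001 0.007 0.001 -0.001 0.02
  err/speed 0.000/27  q [  -5.5   29.   128.9  117.3   43.9 -156.5] z [ 0.62  0.56 -0.55] x [0.467 0.233 0.095]
-0 -0.0028 -0.0001 0.024 0 0 0.02;-0 -0.0028 -0.0001 0.023 0 0 0.02
  err/speed 0.000/14 0.000/14  q [  -5.    28.1  128.1  114.4   40.5 -153. ] z [ 0.6   0.54 -0.59] x [0.464 0.23  0.09 ]
-0 -0.0032 0 0.052 0 0 0.02;-0 -0.0032 0.0002 0.053 0 0 0.02;-0 -0.0031 0.0004 0.052 0 0 0.02
  err/speed 0.000/44 0.000/53 0.000/61  q [  -2.2   24.9  123.8   97.5   29.8 -133.2] z [ 0.53  0.47 -0.71] x [0.46  0.227 0.082]
-0 -0.0027 0.0008 0.052 0 0 0.02;-0 -0.0027 0.001 0.053 0 0 0.02;-0 -0.0027 0.001 0.052 0 0 0.02
  err/speed 0.000/72 0.000/83 0.000/88  q [   0.9   23.3  118.8   69.3   24.4 -102.8] z [ 0.44  0.39 -0.81] x [0.457 0.224 0.075]
-0 -0.0019 0.0014 0.053 0 0 0.02;-0 -0.0019 0.0014 0.052 0 0 0.02
  err/speed 0.000/94 0.000/87  q [  3.   23.2 115.2  47.9  25.1 -80.1] z [ 0.37  0.33 -0.87] x [0.456 0.223 0.07 ]
```

Call:
{"method": "move_arm", "body": {"plan": "0 0 0 0 0 0 0.006;0 0.001 0 0 0 0 0.008;0 0.002 0 0 0 0 0.012;0 0.002 0 0 0 0 0.016;0 0.002 0 0 0 0 0.02;0 0 0 0 0 0 0.02;0 0 0 0 0 0 0.02"}}

```text
time_s: 14.52
position: [0.4658, 0.2316, 0.0941]
tool_rot: [[-0.668, 0.404, 0.625], [0.744, 0.363, 0.561], [-0.0, 0.839, -0.544]]
ft_force: [-0.3, 0.4, 0.2]
grip_width: 0.0203
gripper_force: 0.1
```

```bash
python3 held.py 7
```

```text
[  -5.7742   29.3302  129.357   117.9047   44.6174 -157.5046] [0.4658 0.2316 0.0941] [ 0.6245  0.5607 -0.5437] 0.0203326360651006 0.10731742484495044
side 1808 tool-frame min [-0.0282 -0.0064  0.0025] max [0.0264 0.0002 0.047 ]
 y=ax+bz+c [-0.0064  0.0583 -0.0039] deg b
top 507 tool-frame min [-0.0304 -0.0076  0.0027] max [ 0.0252 -0.0001  0.0458]
 y=ax+bz+c [ 0.001   0.0507 -0.0038] deg b
```

View pics/c7.png

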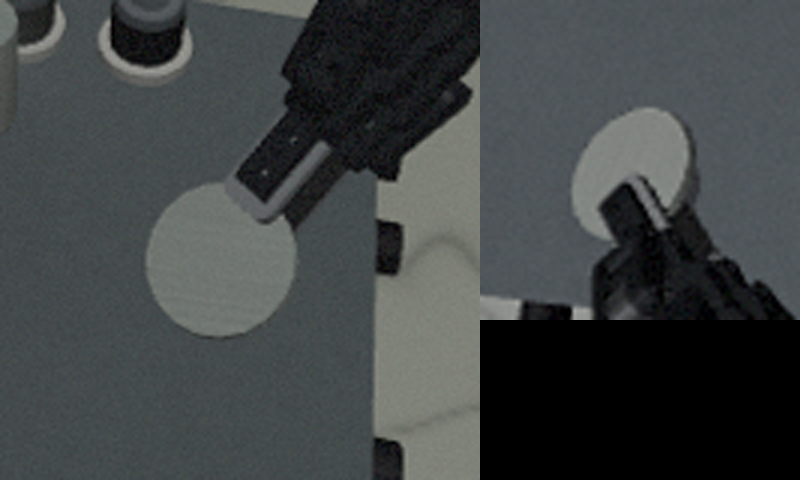

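The disc now rests with its far edge on the chassis and its near edge on the lower finger, above the hole (side crop (220,260)). I lower it gently.

Call:
{"method": "move_arm", "body": {"plan": "0 0.0004 0.001 0.007 0 0 0.02;0 -0.0028 0 0.024 0 0 0.02;0 -0.0028 0 0.023 0 0 0.02;0 -0.0032 0 0.052 0 0 0.02;0 -0.0032 0.0002 0.052 0 0 0.02;0 -0.0032 0.0004 0.052 0 0 0.02;0 -0.0027 0.0008 0.052 0 0 0.02;0 -0.0027 0.001 0.053 0 0 0.02;0 -0.0027 0.001 0.052 0 0 0.02;0 0 0 0 0 0 0.02;0 0 0 0 0 0 0.02"}}

```text
time_s: 16.0
position: [0.4569, 0.2238, 0.0739]
tool_rot: [[-0.668, 0.601, 0.438], [0.744, 0.54, 0.393], [-0.0, 0.589, -0.808]]
ft_force: [-0.3, 0.1, 0.7]
grip_width: 0.0202
gripper_force: 0.0
```

Call:
{"method": "move_arm", "body": {"plan": "0 -0.0019 0.0014 0.053 0 0 0.02;0 -0.0019 0.0014 0.052 0 0 0.02;0 0 0 0 0 0 0.02;0 0 0 0 0 0 0.02"}}

```text
time_s: 16.5
position: [0.4564, 0.2228, 0.0701]
tool_rot: [[-0.668, 0.643, 0.374], [0.744, 0.578, 0.335], [-0.0, 0.502, -0.865]]
ft_force: [-0.3, 0.6, 7.7]
grip_width: 0.0201
gripper_force: 3.3
```

```bash
cat > flat.py <<'E'
from h import *
import sys
np.set_printoptions(precision=4,suppress=True)
tag=sys.argv[1]
s=env.observe();print(s["position"],s["tool_rot"][:,2],s["ft_force"],s["time_s"])
for cam in("side","top"):
    p,d=save(cam,cam+tag);C=cloud(cam,d);q=p.astype(int)
    v=(np.hypot(C[...,0]-.47,C[...,1]-.234)<.045)&(q.sum(-1)>330)&(C[...,2]<.1)&(C[...,2]>.058)
    P=C[v];c=P.mean(0)
    sol=np.linalg.lstsq(np.c_[P[:,:2]-c[:2],np.ones(len(P))],P[:,2],rcond=None)[0];e=cv2.minEnclosingCircle((P[:,:2]*1000).astype(np.float32))
    print(cam,len(P),"slope deg",np.degrees(np.arctan(np.hypot(*sol[:2]))),"z",np.percentile(P[:,2],[1,50,99]),"circle",e)
    f=recognise(cam,"disc")[:4];print([(np.round(r["extent"],1),round(r["conf"],2),atz(cam,r["extent"][:2],.068)) for r in f if atz(cam,r["extent"][:2],.068)[1]>.1])
p=cv2.imread(f"pics/side{tag}.png");t=cv2.imread(f"pics/top{tag}.png")
o=np.zeros((480,800,3),np.uint8);o[:,:480]=cv2.resize(p[300:460,310:470],(480,480),interpolation=cv2.INTER_CUBIC);o[:320,480:]=cv2.resize(t[260:340,120:200],(320,320),interpolation=cv2.INTER_CUBIC);cv2.imwrite(f"pics/c{tag}.png",o)
E
python3 flat.py 8
```

```text
[0.4564 0.2228 0.0701] [ 0.3741  0.3351 -0.8647] [-0.2938  0.5757  7.6795] 16.5
side 1432 slope deg 0.28950799227187607 z [0.0656 0.0676 0.0695] circle ((474.8197937011719, 237.78370666503906), 28.84942054748535)
[(array([385.1, 391.7,  53.2,  45.8]), 0.85, array([0.4744, 0.2392, 0.068 ]))]
top 571 slope deg 0.17723659579533013 z [0.0648 0.0679 0.0709] circle ((474.40972900390625, 236.232177734375), 29.04541015625)
[(array([162. , 303.3,  37.8,  31.6]), 0.55, array([0.4758, 0.2354, 0.068 ]))]
```

The disc lies flat at (0.4746, 0.237), about 5 mm off the hole centre, within the 11.5 mm allowance. The lower fingertip touches the chassis lightly, so I back out along the tool axis.

Call:
{"method": "move_arm", "body": {"plan": "0 0 -0.003 0 0 0 0.02;0 0 -0.01 0 0 0 0.02;0 0 -0.03 0 0 0 0.02;0 0 -0.05 0 0 0 0.02;0 0 -0.05 0 0 0 0.02;0 0 -0.02 0 0 0 0.02;0 0 0 0 0 0 0.02"}}

```text
time_s: 17.58
position: [0.395, 0.1678, 0.2117]
tool_rot: [[-0.667, 0.643, 0.375], [0.745, 0.578, 0.333], [-0.002, 0.502, -0.865]]
ft_force: [0.2, -0.2, -0.7]
grip_width: 0.0199
gripper_force: 0.0
```

```bash
python3 flat.py 9
```

```text
[0.395  0.1678 0.2117] [ 0.3753  0.3334 -0.8649] [ 0.1721 -0.1797 -0.7256] 17.575
side 1390 slope deg 0.1260768549284546 z [0.0656 0.0676 0.0695] circle ((474.6658630371094, 237.49478149414062), 28.81621551513672)
[(array([384.8, 393.8,  50.3,  48.1]), 0.96, array([0.4749, 0.2421, 0.068 ]))]
top 878 slope deg 0.12676085188539296 z [0.0646 0.068  0.0714] circle ((473.9814758300781, 235.95657348632812), 28.759193420410156)
[(array([161.8, 303.9,  37.1,  38.1]), 0.91, array([0.4748, 0.2357, 0.068 ]))]
```

View pics/side9.png

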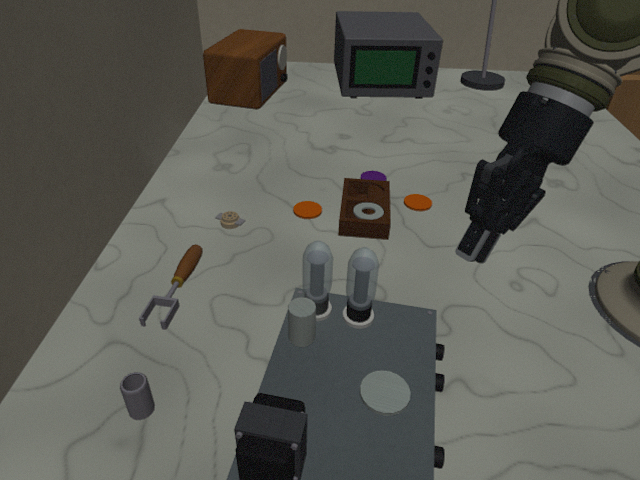

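The disc lies flat over the hole at (386,391) and the hole no longer shows. The washer is still in the tray at (368,211), nothing else has moved, and the arm is clear. Handing in.

```bash
python3 -c "
from rig import env
print(env.close_job())"
```

```text
the job is handed in; nothing more can be done
None
```

The plain aluminium disc was tipped, pinched by its raised edge and laid flat over the socket hole, about 4 mm off centre with the hole fully covered; the gripper let go, nothing else was moved, and the job is handed in.

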